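# Fit the keyed shaft into the mill drive and hold it down

## Robot

A 6-joint arm with a two-finger parallel gripper is mounted at the origin on the work surface. World frame = base frame: x ahead of the robot, y to its left, z up, the work surface at z = 0. Lengths are in m, angles in rad, forces in N, time in s.
With the tool pointing down it reaches from about 0.375 to 0.9 m from the base axis. Payload 3.1 kg.
Tool frame: the origin (TCP) lies on the front face of the gripper's body, between the roots of the fingers; the fingertips stand 73 mm ahead of it and the grasp point (between the pads) lies tcp_to_grasp ahead of it (tcp_to_grasp is the distance from the TCP to the grasp point, in m); z points along the fingers, y is the direction in which the jaws open and shut (so a half turn about z gives the same grasp; the last joint's range is limited). The gripper opens to 85 mm and grips with 20 to 120 N. Pads are 22 mm wide; open, the fingers measure 114 mm over their backs; the gripper's body (76 mm by 85 mm) begins 54 mm behind the grasp point. The pads swing forward as they close: fully open they stand 13 mm farther back than shut.
Start: joints at [-1.385, 0.527, 1.433, -0, 1.181, -0.178], TCP at [0.223, -0.584, 0.304] pointing down, gripper open.
Joint ranges: [-3.08, 3.08], [-0.75, 2.2], [0.22, 2.44], [-1.43, 4.57], [0, 2.65], [-2.85, 2.85]. Speed limits (rad/s): [2.79, 2.79, 3.14, 3.14, 3.14, 3.14].

## Interface

Orientations are given as a unit quaternion [x, y, z, w].
In Python, from cell import observe, grab_frame, close_job, tcp_to_grasp gives the robot as it stands.
- The arm moves only by the shell command python3 -m crank 'ROWS' [OPENING] [FORCE]. ROWS is JSON, a list of rows, each an object with "offset": the shift along the world's x, y, z scaled (see below), a list of three; "dr": the turn, a rotation vector about the world's x, y, z scaled (see below), a list of three. In form: [{"offset": [tx, ty, tz], "dr": [ax, ay, az]}, ...]. A call has 1 to 20 rows; each row is the pose to reach, as a shift and turn from the pose commanded when the call began, turning the shorter way round; what a row does not reach only later rows make up. The controller multiplies each number of a shift by 0.1 m and each number of a turn by pi rad. A row lasts 1/10 s, in which the tool goes at most 50 mm and 8.59 degrees, less where a joint would pass 70% of its speed; a pose out of reach is approached as far as the arm can. A call with a number of a shift or a turn outside -1 to 1 is refused whole. A call with a gripper value outside its range is refused whole. OPENING is the closure, from 0 (fully open) to 1 (shut), set as the call begins (- or left out, the last holds). The fingers move at their own pace and stop on an object; FORCE is the grip in N (left out, the last holds). Time passes only in rows, so rows that repeat a pose let the fingers close. It gives the time, the measured TCP pose, the force and the opening at its end, in the units of the state.
- observe(): the state, without advancing time (a new reading comes with each control period).
- grab_frame(name): name is "scene" or "top" or "wrist"; returns a dict with "color" (384x512x3 uint8, blue, green, red), "fovy" (degrees; the focal length in pixels is half the picture's height over the tangent of half this angle, whatever the lens; pixels are square), "cx", "cy" (the principal point, pixels), "R" (3x3) and "t" (3): a world point X has camera coordinates R X + t; the wrist camera has in their place "T_tool_cam" (4x4, takes a point from camera to tool coordinates, whose origin is the TCP and whose axes are the flange's). Camera axes: x right, y down, z forward; pixel columns grow to the right and rows downward; lengths in m; the calibration is good to about 2 mm. A picture is of the moment at which its call begins: read the wrist's pose just before it. There is no depth.
- close_job(): hands the job in, once; it reports no verdict.
The state is a dict: "t": time; "joints": joint angles; "joint_vel": joint speeds; "joint_efforts": joint torques, N m; "tool_pos": TCP position; "eef_rot": TCP orientation; "ft_force": force on the tool from outside, world axes, zero at the start; "wrist_torque": the same for the moment, N m; "finger_gap": finger opening in m.
Only numpy, scipy, OpenCV 4.12 (cv2) and the standard library are available. Lean on these libraries where they do the work, as an engineer would, in place of code of your own. Each camera call takes 0.05 s, during which the arm holds its last target.

## Task

Lift the keyed shaft (the one with the pointer lug on its flange) out of the white rack and push it into the hub of the bench mill drive, turning it until the key slips into the slot, then keep pushing against the spring until the flange is flush on the hub. Finish while holding it there: keep hold of its head and keep it pressed fully home, so that a colleague can tighten the clamp screw. Leave the plain shaft in the rack and everything else on the bench where it stands.

Things in the scene. Friction and masses are not known exactly. Their poses are not given: they have to be found in the camera images.
- keyed_shaft: Loose steel shaft (0.2-0.32 kg) upright in a well of the rack, flange resting on the rack's top. Origin: on the axis, centre of the flange's underside; z up. Flange 42 mm dia., z 0 to 6 mm. Round shaft 18 mm dia. below, to z -30 mm, then a nose tapering to 10 mm dia. at z -42. At the start its -x (key side) points to the world's -x within about 60 degrees. Grip head and key: see the points.
- shaft_head (a point): Centre of the keyed shaft's grip head, 28.5 mm above keyed_shaft's origin, same axes: an upright block 32 mm along x, 20 mm along y (two flats to pinch across y), 45 mm high (z 6 to 51 mm over the flange's underside).
- shaft_key (a point): Lower end of the key on the shaft's -x side, at (-11, 0, -24) mm in keyed_shaft, same axes. Key 7 mm wide, out to 15 mm from the axis, from the flange down to z -24 mm. Directly above it a pointer lug on the flange, 7 mm wide, 6 mm thick, sticks out to 31 mm from the axis, so the key's direction is seen from above.
- plain_shaft: The other shaft in the rack: same flange, head and shaft, but no key and no pointer lug. Same origin and axes. Leave it in the rack.
- rack: White plastic rack, fixed to the bench, 90 mm (x) by 250 mm (y), 58 mm high, with two square wells 34 mm wide and right through, at y -62 and +62 mm. Origin: centre of the underside. The shafts stand in the wells in either order.
- drive: Bench mill drive, fixed: white housing 200 mm (x) by 140 mm (y), top at z 60 mm; in the middle an upright steel octagonal hub 50 mm across flats, z 60 to 110 mm. Origin: centre of the underside, on the hub's axis. Its front (-x) has a black knob and a small dark window. The hub turns only stiffly (0.35 N m).
- hub_mouth (a point): Bore's mouth, centre of the hub's face, 110 mm above the bench; axes of drive. Bore 21 mm dia.; slot for the key 9.8 mm wide, open at top and outside, pointing within 0.3 rad of the drive's -x (angle not reported): see it from above, or rest the key on the face (flange then 24 mm over it) and turn with light pushes till it drops.
- seat (a joint): Sprung seat in the bore, pressed by the shaft's nose: travel in m, 0 at rest (34 mm below the hub's face), grows as pressed down. The nose meets it when the flange is 8 mm above the face; it reads 0.008 with the flange flush on the face. The spring takes about 5 N to start and 10 N at flush, so the shaft rises again unless held down.
- beaker: Glass beaker, 66 mm diameter, 85 mm tall, bystander. Origin: centre of its underside.
- jar: Jar with orange cap, 60 mm diameter, 90 mm tall, bystander. Origin: centre of its underside.
- wash_bottle: White bottle, 56 mm diameter, 120 mm tall, bystander. Origin: centre of its underside.
- screwdriver: Screwdriver lying on the bench, 160 mm long, along its x, bystander.
- spacer: Plain steel ring 40 mm diameter, 12 mm high, lying flat, bystander. Origin: centre of its underside.
- marker: White marker pen lying on the bench, 12 mm thick, 120 mm long along its x, bystander.
- tip_box: Open pipette tip box, 85 by 125 mm, 54 mm high, bystander. Origin: centre of its underside.
Mind the look-alikes: they are no part of the job. What is shaped like the keyed_shaft but pink or yellow is not meant.

How it is judged:
By the outcome, as a careful person would: the job done as asked, in the order asked, and still so for the second after the job is handed in, while the arm keeps its last pose, push and grip.
It also fails if it takes over 42 s, if anything falls off the work surface, if the arm or the gripper's body presses on something with over 40 N, if the wrist force passes 120 N, or if a joint passes its speed limit or range.

## Working session

There is one attempt and no reset: what is moved stays moved. The work goes in short steps, Python scripts to look and compute and a shell command to move; the robot and the scene stay as the last step left them, time stands still between calls to the robot, and variables do not carry over. Pictures are saved under pics/ and viewed, and the job is handed in when it is done.

```bash
ls; mkdir -p pics; cat > h.py <<'E'
import numpy as np,cv2
from cell import observe,grab_frame,tcp_to_grasp
def f_of(fr): return fr['color'].shape[0]/2/np.tan(np.radians(fr['fovy'])/2)
def ray(fr,u,v,st=None):
    d=np.array([(u-fr['cx'])/f_of(fr),(v-fr['cy'])/f_of(fr),1.])
    if 'R' in fr:
        R=np.array(fr['R']);t=np.array(fr['t']);return -R.T@t,R.T@d
    from scipy.spatial.transform import Rotation as Ro
    T=np.array(fr['T_tool_cam']);Q=Ro.from_quat(st['eef_rot']).as_matrix()
    return Q@T[:3,3]+np.array(st['tool_pos']),Q@T[:3,:3]@d
def onz(fr,u,v,z,st=None):
    o,d=ray(fr,u,v,st);return o+d*(z-o[2])/d[2]
def proj(fr,X,st=None):
    X=np.array(X,float)
    if 'R' in fr: c=np.array(fr['R'])@X+np.array(fr['t'])
    else:
        from scipy.spatial.transform import Rotation as Ro
        T=np.array(fr['T_tool_cam']);Q=Ro.from_quat(st['eef_rot']).as_matrix()
        c=T[:3,:3].T@(Q.T@(X-np.array(st['tool_pos']))-T[:3,3])
    return c[:2]/c[2]*f_of(fr)+[fr['cx'],fr['cy']]
E
python3 - <<'E'
from h import *
import pickle
s=observe();print(s,tcp_to_grasp)
for n in ['scene','top','wrist']:
    f=grab_frame(n);pickle.dump((f,s),open(n+'0.pkl','wb'))
    cv2.imwrite(f'pics/{n}0.png',f['color']);print(n,{k:v for k,v in f.items() if k!='color'})
E
```

```text
pics
{'t': 0.0, 'joints': array([-1.38450614e+00,  5.28501977e-01,  1.43389603e+00, -1.93783381e-06,
        1.18139903e+00, -1.78514578e-01]), 'joint_vel': array([ 0.00108737, -0.00034153, -0.00017192,  0.00020335, -0.00034724,
        0.00025953]), 'joint_efforts': array([ 1.01892390e-03, -4.42343366e+01, -1.78022271e+01,  1.27412086e-06,
        8.52082012e-03, -1.17767620e-06]), 'tool_pos': array([ 0.2228932 , -0.58330797,  0.30291344]), 'eef_rot': array([ 9.83410092e-01,  1.81392876e-01, -5.18106380e-06, -1.10217973e-03]), 'ft_force': array([ 0.38230008, -0.12747848, -0.32865959]), 'wrist_torque': array([0.0369917 , 0.006653  , 0.00556471]), 'finger_gap': 0.085353961028188} 0.0539
scene {'fovy': 47.693695790059216, 'cx': 252.61016490397503, 'cy': 186.7568136635937, 'R': array([[ 0.31975077,  0.94749072,  0.00455963],
       [ 0.66402643, -0.22065178, -0.71441003],
       [-0.67589078,  0.23146087, -0.69971245]]), 't': array([-0.28726708, -0.28272214,  1.57642839])}
top {'fovy': 52.227239960814, 'cx': 257.5542452488351, 'cy': 195.61014693559872, 'R': array([[ 0.06828261, -0.99765289,  0.00511812],
       [-0.97661855, -0.0678894 , -0.20397852],
       [ 0.20384722,  0.00892974, -0.97896199]]), 't': array([0.08591364, 0.55596984, 1.22462414])}
wrist {'fovy': 68.89145893838574, 'cx': 259.32059215454956, 'cy': 196.5844174976407, 'T_tool_cam': array([[ 1.10109123e-03, -9.48881108e-01, -3.15631795e-01,
         8.18948539e-02],
       [ 9.99999378e-01,  1.10146496e-03,  1.77204136e-04,
        -1.55149682e-03],
       [ 1.79511704e-04, -3.15631794e-01,  9.48881731e-01,
        -7.10329429e-02],
       [ 0.00000000e+00,  0.00000000e+00,  0.00000000e+00,
         1.00000000e+00]])}
```

View pics/scene0.png

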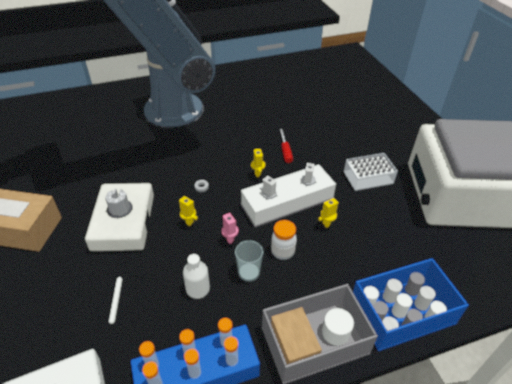

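View pics/top0.png

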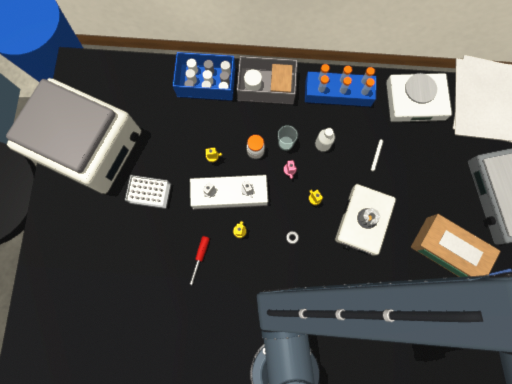

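View pics/wrist0.png

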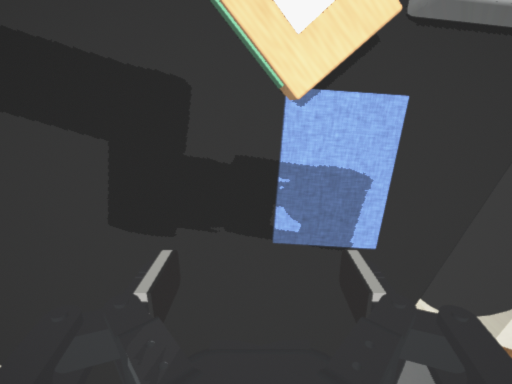

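Both views show the rack with two white-headed shafts (top view at about (209,189) and (248,188)), and the drive with its hub at (370,216). The yellow and pink look-alikes are at (212,154), (240,230), (316,197) and (290,169). Next are close crops.

```bash
python3 - <<'E'
import cv2
t=cv2.imread('pics/top0.png');s=cv2.imread('pics/scene0.png')
a=cv2.resize(t[165:220,180:280],(800,440),interpolation=cv2.INTER_CUBIC);cv2.imwrite('pics/c1.png',a)
a=cv2.resize(t[180:260,325:405],(600,600),interpolation=cv2.INTER_CUBIC);cv2.imwrite('pics/c2.png',a)
a=cv2.resize(s[155:230,235:345],(792,540),interpolation=cv2.INTER_CUBIC);cv2.imwrite('pics/c3.png',a)
a=cv2.resize(s[175:255,80:170],(675,600),interpolation=cv2.INTER_CUBIC);cv2.imwrite('pics/c4.png',a)
E
```

```text
(no output)
```

View pics/c1.png

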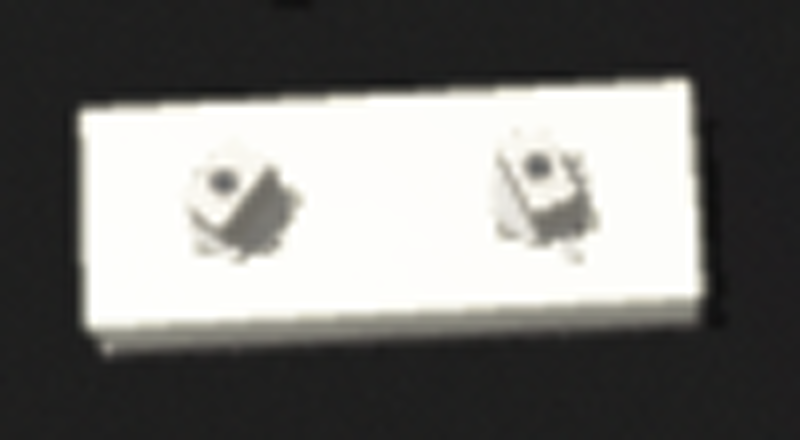

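View pics/c2.png

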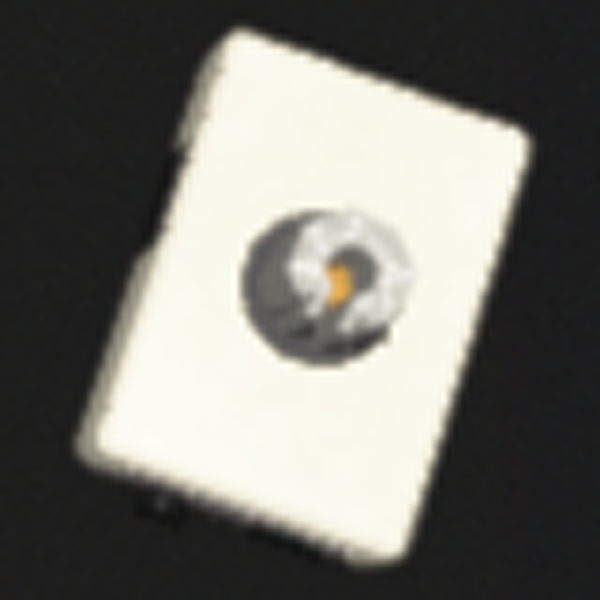

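View pics/c3.png

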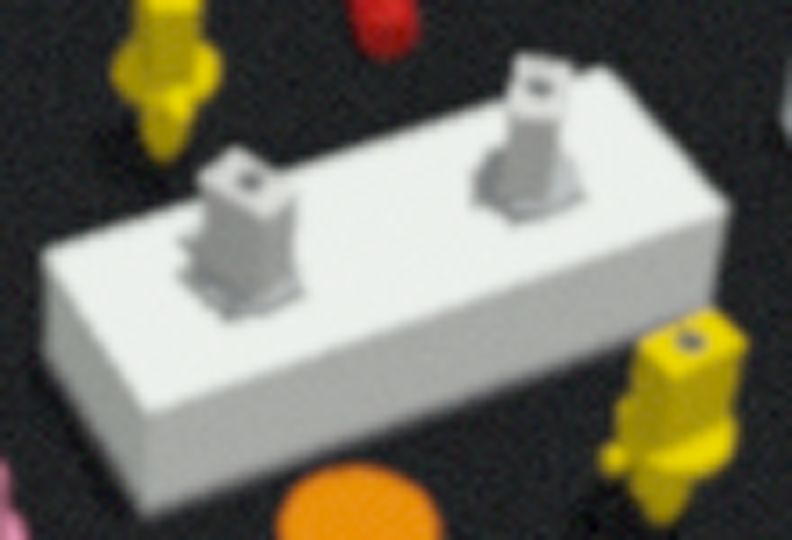

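View pics/c4.png

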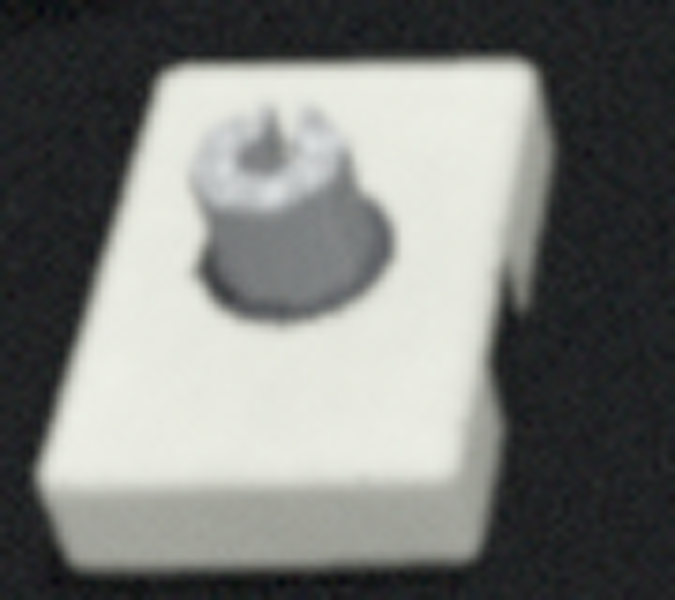

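```bash
python3 - <<'E'
from h import *
import pickle
T,_=pickle.load(open('top0.pkl','rb'));S,_=pickle.load(open('scene0.pkl','rb'))
def tri(a,b):
    o1,d1=ray(T,*a);o2,d2=ray(S,*b)
    A=np.c_[d1,-d2];k=np.linalg.lstsq(A,o2-o1,rcond=None)[0]
    p,q=o1+k[0]*d1,o2+k[1]*d2;return (p+q)/2,np.linalg.norm(p-q)
print('keyed head',tri((247.4,185.5),(269.7,180)), onz(T,247.4,185.5,.109),onz(S,269.7,180,.109))
print('plain head',tri((207.9,187.6),(309.8,167)))
print('lug',onz(T,251.9,196.7,.062),onz(S,235+185/7.2,155+240/7.2,.062))
print('hub top',onz(T,325+352/7.5,180+266/7.5,.11),onz(S,80+268/7.5,175+158/7.5,.11))
print('slot outer', onz(T,325+335/7.5,180+322/7.5,.11),onz(S,80+290/7.5,175+112/7.5,.11))
for p in [(80+160/7.5,175+68/7.5),(80+535/7.5,175+60/7.5),(80+460/7.5,175+480/7.5),(80+40/7.5,175+475/7.5)]: print('drive',onz(S,*p,.06))
E
```

```text
keyed head (array([0.56841297, 0.15816504, 0.10876331]), np.float64(0.0010350387722683845)) [0.56819967 0.15766042 0.109     ] [0.56873894 0.15858601 0.109     ]
plain head (array([0.55319527, 0.28155895, 0.10737716]), np.float64(0.000274404329002429))
lug [0.54282159 0.14204742 0.062     ] [0.54622163 0.1420629  0.062     ]
hub top [ 0.49950391 -0.23525473  0.11      ] [ 0.5018782  -0.23453886  0.11      ]
slot outer [ 0.47562601 -0.22845262  0.11      ] [ 0.48170309 -0.22500393  0.11      ]
drive [ 0.38848831 -0.27252791  0.06      ]
drive [ 0.42800981 -0.13998387  0.06      ]
drive [ 0.6192617  -0.19556414  0.06      ]
drive [ 0.57353629 -0.32609511  0.06      ]
```

Keyed shaft is the right one in the top crop and the left one in the scene crop: its lug shows at top pixel (252,197) and scene pixel (261,188). What could be confused with it, by top-view pixel: plain shaft (208,188), yellow (212,154), (240,230) and (316,197), pink (290,169). I choose (248,186), with its head at about (0.568, 0.158, 0.109) and shaft yaw about +33°. I'll pass over the hub first to read the slot.

```bash

python3 -m crank '[{"offset":[0.23,0.3,-0.04],"dr":[0,0,-0.018]},{"offset":[0.47,0.6,-0.08],"dr":[0,0,-0.036]},{"offset":[0.7,0.9,-0.12],"dr":[0,0,-0.054]}]' 0 
python3 -m crank '[{"offset":[0.23,0.3,-0.04],"dr":[0,0,-0.018]},{"offset":[0.47,0.6,-0.08],"dr":[0,0,-0.036]},{"offset":[0.7,0.9,-0.12],"dr":[0,0,-0.054]}]'
python3 -m crank '[{"offset":[0.23,0.3,-0.04],"dr":[0,0,-0.018]},{"offset":[0.47,0.6,-0.08],"dr":[0,0,-0.036]},{"offset":[0.7,0.9,-0.12],"dr":[0,0,-0.054]}]'
python3 -m crank '[{"offset":[0.23,0.3,-0.04],"dr":[0,0,-0.018]},{"offset":[0.47,0.6,-0.08],"dr":[0,0,-0.036]},{"offset":[0.67,0.78,-0.12],"dr":[0,0,-0.054]},{"offset":[0.67,0.78,-0.12],"dr":[0,0,-0.054]},{"offset":[0.67,0.78,-0.12],"dr":[0,0,-0.054]}]'
python3 - <<'E'
from h import *
import pickle
s=observe();f=grab_frame('wrist');pickle.dump((f,s),open('w1.pkl','wb'));cv2.imwrite('pics/w1.png',f['color'])
print(s['t'],s['tool_pos'],s['eef_rot'],s['ft_force'],proj(f,[.5,-.235,.11],s))
E
```

```text
t: 0.45
tool_pos: [0.2934, -0.4928, 0.2914]
eef_rot: [0.995, 0.096, 0.0, -0.0]
ft_force: [0.8, 0.6, -0.1]
finger_gap: 0.0853
t: 0.75
tool_pos: [0.3637, -0.4025, 0.2796]
eef_rot: [1.0, 0.011, -0.0, -0.0]
ft_force: [0.3, -0.2, -1.1]
finger_gap: 0.0856
t: 1.05
tool_pos: [0.4338, -0.3125, 0.2676]
eef_rot: [0.997, -0.073, -0.0, -0.0]
ft_force: [1.5, -0.0, 0.1]
finger_gap: 0.0854
t: 1.55
tool_pos: [0.5, -0.2354, 0.2556]
eef_rot: [0.988, -0.155, -0.0, 0.0]
ft_force: [-0.9, 0.2, -0.3]
finger_gap: 0.0853
1.55 [ 0.50000698 -0.23542254  0.2555815 ] [ 9.87899518e-01 -1.55094552e-01 -4.69692710e-04  3.53152588e-05] [-0.92273392  0.15442228 -0.33310368] [260.78232845 206.55970217]
```

View pics/w1.png

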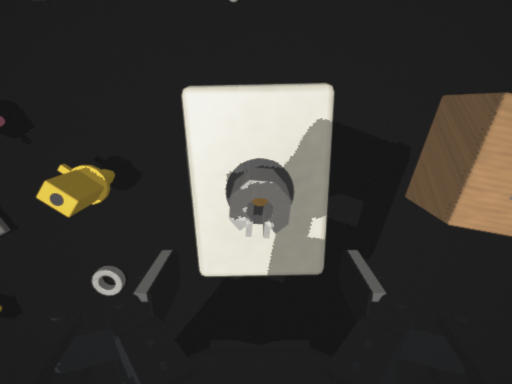

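```bash
python3 - <<'E'
import cv2,numpy as np
t=cv2.imread('pics/w1.png')[160:250,215:305]
a=cv2.resize(t,(600,600),interpolation=cv2.INTER_CUBIC);a=np.clip((a/255.)**.6*255,0,255);cv2.imwrite('pics/c5.png',a)
E
```

```text
[ WARN:0@0.096] global loadsave.cpp:1063 imwrite_ Unsupported depth image for selected encoder is fallbacked to CV_8U.
```

View pics/c5.png

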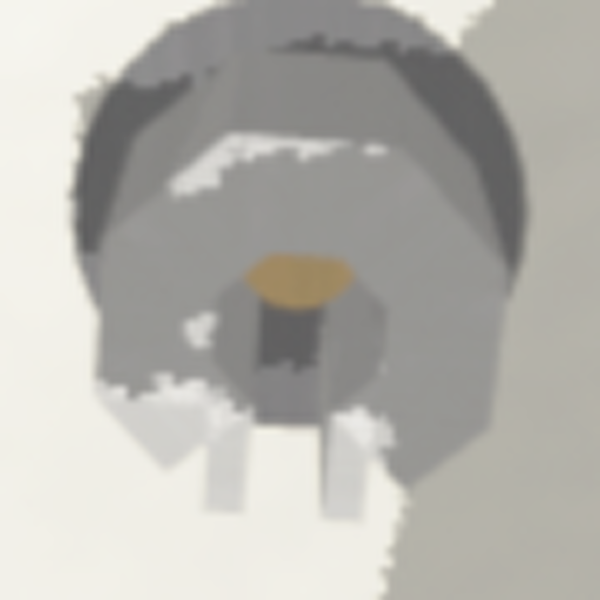

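```bash
python3 - <<'E'
from h import *
import pickle
f,s=pickle.load(open('w1.pkl','rb'))
p=lambda a,b,z=.11: onz(f,215+a/6.667,160+b/6.667,z,s)
c=p(302,339);print('bore',c,'w',np.linalg.norm(p(215,339)-p(388,339)),'h',np.linalg.norm(p(302,255)-p(302,425)))
for n,q in dict(in_=((250,425),(325,425)),out=((245,512),(322,515)),oc=((205,512),(364,518))).items():
    a,b=p(*q[0]),p(*q[1]);m=(a+b)/2;print(n,m,'w',np.linalg.norm(a-b),'r',np.linalg.norm(m-c),'ang yaw',np.degrees(np.arctan2(-(m-c)[1],-(m-c)[0])))
for a,b in [((250,425),(245,512)),((325,425),(322,515)),((205,512),(212,415)),((364,518),(372,425))]:
    d=p(*b)-p(*a);print(np.degrees(np.arctan2(d[1],d[0])))
# octagon extents
print(p(98,340),p(502,340),np.linalg.norm(p(98,340)-p(502,340)),p(300,135),p(300,480))
E
```

```text
bore [ 0.49650707 -0.23346419  0.11      ] w 0.021527242057547497 h 0.02270013945063744
in_ [ 0.485961   -0.22817061  0.11      ] w 0.0094808957870727 r 0.011800064680426166 ang yaw -26.654277407380377
out [ 0.47432336 -0.22388233  0.11      ] w 0.009903937206882983 r 0.024164619837063292 ang yaw -23.361070909884916
oc [ 0.47407932 -0.22394329  0.11      ] w 0.020455793331313612 r 0.0243649703564968 ang yaw -23.001909208264696
158.7583633119505
160.75272332704444
-22.384938619002384
-21.55628092523572
[ 0.50413565 -0.20924859  0.11      ] [ 0.48877584 -0.25712591  0.11      ] 0.05028083420383608 [ 0.5215849  -0.24122437  0.11      ] [ 0.47818943 -0.22734376  0.11      ]
```

```bash

python3 -m crank '[{"offset":[0.06,0.48,0.02],"dr":[0,0,0.036]},{"offset":[0.15,0.98,0.02],"dr":[0,0,0.071]}]'
python3 -m crank '[{"offset":[0.06,0.48,0.0],"dr":[0,0,0.036]},{"offset":[0.15,0.98,0.0],"dr":[0,0,0.071]}]'
python3 -m crank '[{"offset":[0.06,0.48,0.0],"dr":[0,0,0.036]},{"offset":[0.17,0.98,0.0],"dr":[0,0,0.071]}]'
python3 -m crank '[{"offset":[0.06,0.48,-0.1],"dr":[0,0,0.036]},{"offset":[0.2,0.98,-0.2],"dr":[0,0,0.071]},{"offset":[0.2,0.98,-0.2],"dr":[0,0,0.071]},{"offset":[0.2,0.98,-0.2],"dr":[0,0,0.071]}]'
python3 - <<'E'
from h import *
import pickle
s=observe();f=grab_frame('wrist');pickle.dump((f,s),open('w2.pkl','wb'));cv2.imwrite('pics/w2.png',f['color'])
print(s['t'],s['tool_pos'],s['eef_rot'],s['ft_force'],proj(f,[.568,.158,.109],s))
E
```

```text
t: 1.8
tool_pos: [0.5144, -0.1404, 0.2582]
eef_rot: [0.999, -0.046, 0.0, 0.0]
ft_force: [1.9, 0.3, 0.1]
finger_gap: 0.0853
t: 2.0
tool_pos: [0.5292, -0.0415, 0.2581]
eef_rot: [0.998, 0.067, -0.0, 0.0]
ft_force: [1.4, -0.6, -0.8]
finger_gap: 0.0852
t: 2.2
tool_pos: [0.546, 0.0556, 0.2581]
eef_rot: [0.984, 0.178, -0.0, 0.0]
ft_force: [1.0, -0.6, 0.5]
finger_gap: 0.085
t: 2.6
tool_pos: [0.5664, 0.1533, 0.2376]
eef_rot: [0.958, 0.286, -0.0, 0.0]
ft_force: [-0.5, 0.3, 0.4]
finger_gap: 0.0855
2.6 [0.56639166 0.15329204 0.23757195] [ 9.58354834e-01  2.85579708e-01 -4.41343053e-04  2.16564292e-04] [-0.52631445  0.28666227  0.37376437] [256.98610465 211.18741343]
```

View pics/w2.png

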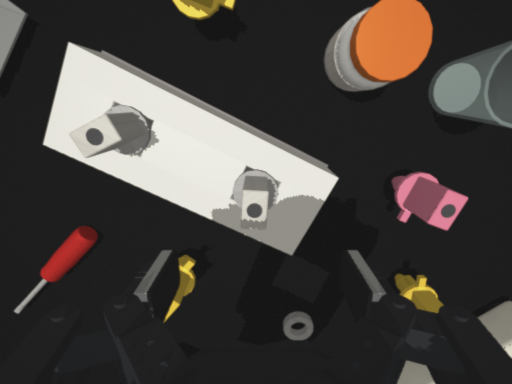

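```bash
python3 - <<'E'
import cv2,numpy as np
t=cv2.imread('pics/w2.png')[155:245,210:300]
a=cv2.resize(t,(600,600),interpolation=cv2.INTER_CUBIC);cv2.imwrite('pics/c6.png',np.clip((a/255.)**.8*255,0,255).astype(np.uint8))
E
```

```text
(no output)
```

View pics/c6.png

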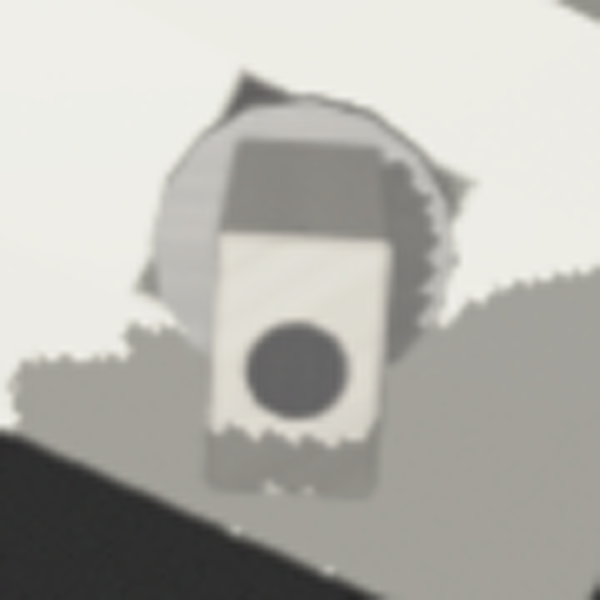

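```bash
python3 - <<'E'
from h import *
import pickle
from scipy.spatial.transform import Rotation as Ro
f,s=pickle.load(open('w2.pkl','rb'))
C=[onz(f,210+a/6.667,155+b/6.667,.109,s) for a,b in [(220,233),(392,240),(378,500),(207,492)]]
c=sum(C)/4;print('c',c,'sizes',[np.linalg.norm(C[i]-C[(i+1)%4]) for i in range(4)])
for a,b in ((0,3),(1,2)): d=C[a]-C[b];print(np.degrees(np.arctan2(d[1],d[0])))
for a,b in ((0,1),(3,2)): d=C[a]-C[b];print('y',np.degrees(np.arctan2(d[1],d[0])))
print('hole',onz(f,210+297/6.667,155+370/6.667,.109,s))
R=Ro.from_quat(s['eef_rot']).as_matrix();print('toolx yaw',np.degrees(np.arctan2(R[1,0],R[0,0])),s['tool_pos'])
E
```

```text
c [0.56765847 0.15970708 0.109     ] sizes [np.float64(0.019259669017305706), np.float64(0.03198681409720993), np.float64(0.020077393009113587), np.float64(0.0318208560001294)]
29.448739677196052
30.919309165096024
y 120.81208061189923
y 120.31292555598509
hole [0.56745241 0.15986703 0.109     ]
toolx yaw 33.187006867996125 [0.56639166 0.15329204 0.23757195]
```

```bash

python3 -m crank '[{"offset":[0.016,0.06,-0.2],"dr":[0,0,-0.016]},{"offset":[0.016,0.06,-0.5],"dr":[0,0,-0.016]},{"offset":[0.016,0.06,-0.75],"dr":[0,0,-0.016]},{"offset":[0.016,0.06,-0.937],"dr":[0,0,-0.016]},{"offset":[0.016,0.06,-0.937],"dr":[0,0,-0.016]},{"offset":[0.016,0.06,-0.937],"dr":[0,0,-0.016]}]' 0
python3 -m crank '[{"offset":[0,0,0],"dr":[0,0,0]},{"offset":[0,0,0],"dr":[0,0,0]},{"offset":[0,0,0],"dr":[0,0,0]},{"offset":[0,0,0],"dr":[0,0,0]},{"offset":[0,0,0],"dr":[0,0,0]},{"offset":[0,0,0],"dr":[0,0,0]},{"offset":[0,0,0],"dr":[0,0,0]},{"offset":[0,0,0],"dr":[0,0,0]}]' 1 80
python3 - <<'E'
from h import *
s=observe();f=grab_frame('wrist');cv2.imwrite('pics/w3.png',f['color'])
print(s['t'],s['tool_pos'],s['ft_force'],s['finger_gap'])
E
```

```text
t: 3.25
tool_pos: [0.5684, 0.1575, 0.1447]
eef_rot: [0.966, 0.26, -0.0, 0.0]
ft_force: [-0.2, 0.1, 0.8]
finger_gap: 0.0854
t: 4.05
tool_pos: [0.5684, 0.1596, 0.1449]
eef_rot: [0.965, 0.261, 0.001, 0.0]
ft_force: [-0.9, 0.8, 5.4]
finger_gap: 0.0193
4.05 [0.56840134 0.15956059 0.14486839] [-0.89667838  0.83406847  5.40515794] 0.01931020408687588
```

View pics/w3.png

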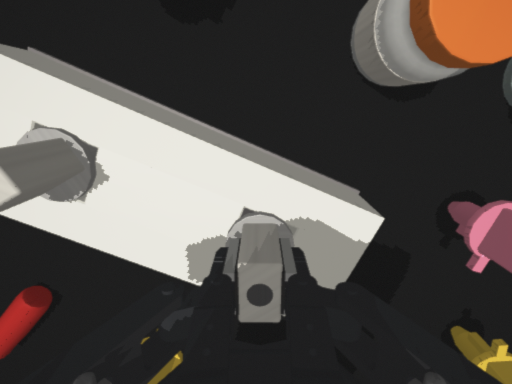

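Gripped (gap 19.3 mm for the 20 mm flats) with the plain shaft untouched. Now I lift.

```bash

python3 -m crank '[{"offset":[0,0,0.15],"dr":[0,0,0]},{"offset":[0,0,0.45],"dr":[0,0,0]},{"offset":[0,0,0.8],"dr":[0,0,0]},{"offset":[0,0,1],"dr":[0,0,0]},{"offset":[0,0,1],"dr":[0,0,0]}]'
python3 -m crank '[{"offset":[0,0,0.3],"dr":[0,0,0]},{"offset":[0,0,0.3],"dr":[0,0,0]},{"offset":[0,0,0.3],"dr":[0,0,0]}]'
python3 - <<'E'
from h import *
import pickle
s=observe();f=grab_frame('wrist');cv2.imwrite('pics/w4.png',f['color']);pickle.dump((f,s),open('w4.pkl','wb'))
f2=grab_frame('scene');cv2.imwrite('pics/s4.png',f2['color'])
f3=grab_frame('top');cv2.imwrite('pics/t4.png',f3['color'])
pickle.dump((f2,f3),open('st4.pkl','wb'))
print(s['t'],s['tool_pos'],s['ft_force'],s['finger_gap'])
a=np.vstack([cv2.resize(f2['color'][60:210,200:350],(600,600),interpolation=2)])
cv2.imwrite('pics/c7.png',a)
a=cv2.resize(f['color'][200:384,160:360],(800,736),interpolation=2)[:600];cv2.imwrite('pics/c8.png',a)
E
```

```text
t: 4.6
tool_pos: [0.5694, 0.1597, 0.2466]
eef_rot: [0.965, 0.261, 0.003, 0.0]
ft_force: [0.2, -0.4, -1.9]
finger_gap: 0.0189
t: 4.9
tool_pos: [0.5676, 0.1594, 0.2727]
eef_rot: [0.965, 0.261, -0.001, -0.0]
ft_force: [0.1, -0.1, -2.5]
finger_gap: 0.0192
4.9 [0.56759057 0.15936708 0.27274821] [ 0.12394393 -0.0674948  -2.52795263] 0.01916292069608002
```

View pics/c7.png

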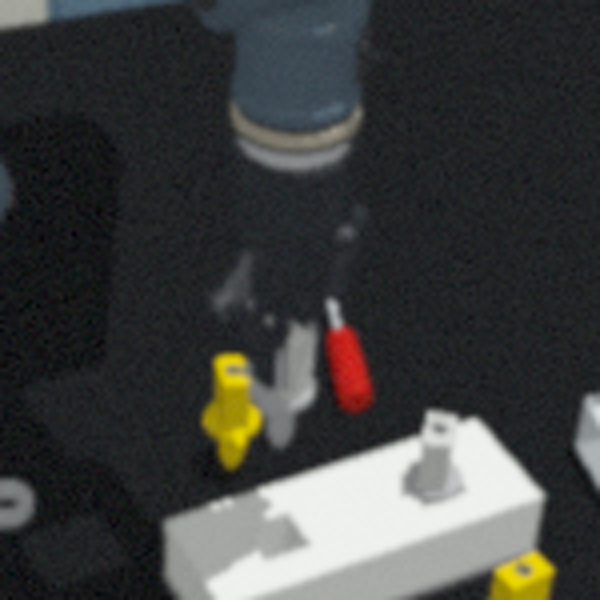

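View pics/c8.png

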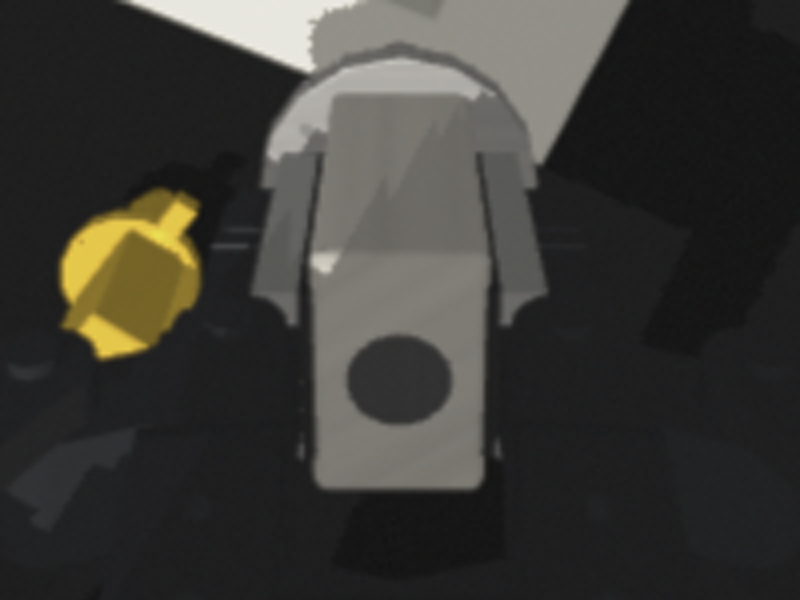

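```bash
python3 - <<'E'
from h import *
import pickle
from scipy.spatial.transform import Rotation as Ro
f,s=pickle.load(open('w4.pkl','rb'))
R=Ro.from_quat(s['eef_rot']).as_matrix();tp=np.array(s['tool_pos'])
T=np.array(f['T_tool_cam'])
def pt(a,b,tz):
    u,v=160+a/4,200+b/4
    d=T[:3,:3]@np.array([(u-f['cx'])/f_of(f),(v-f['cy'])/f_of(f),1.]);o=T[:3,3];return o+d*(tz-o[2])/d[2]
for tz in (.033,.036,.039):
    C=[pt(a,b,tz) for a,b in [(308,252),(492,252),(484,488),(316,488)]]
    print(tz,np.round(sum(C)/4*1e3,1),'hole',np.round(pt(400,379,tz)*1e3,1),[round(1e3*np.linalg.norm(C[i]-C[(i+1)%4]),1) for i in range(4)])
print('flange front edge',pt(400,50,.036+.045),'sides',pt(262,180,.087),pt(537,180,.087))
print('tool z',R[:,2],'yaw',np.degrees(np.arctan2(R[1,0],R[0,0])))
S,_=pickle.load(open('st4.pkl','rb'))
for z in (.036,.081,.087,.129): print(proj(S,tp+R@[0,0,z]))
c=cv2.resize(S['color'][130:180,240:300],(720,600),interpolation=2);cv2.imwrite('pics/c9.png',np.clip((c/255.)**.7*255,0,255).astype(np.uint8))
E
```

```text
0.033 [ 2.2 -1.  33. ] hole [ 1.7 -1.  33. ] [np.float64(19.6), np.float64(31.1), np.float64(19.3), np.float64(31.1)]
0.036 [-0.1 -1.  36. ] hole [-0.7 -1.  36. ] [np.float64(20.1), np.float64(32.0), np.float64(19.9), np.float64(32.0)]
0.039 [-2.4 -1.  39. ] hole [-3. -1. 39.] [np.float64(20.7), np.float64(32.9), np.float64(20.4), np.float64(32.9)]
flange front edge [ 0.0217819 -0.0009634  0.081    ] sides [-0.00266478 -0.02268512  0.087     ] [-0.00261182  0.02071539  0.087     ]
tool z [-1.44472689e-03 -1.36961035e-04 -9.99998947e-01] yaw 30.262269845721654
[271.50100566 141.78842147]
[270.86545204 155.81155102]
[270.78346486 157.62055166]
[270.22664723 169.90641637]
```

View pics/c9.png

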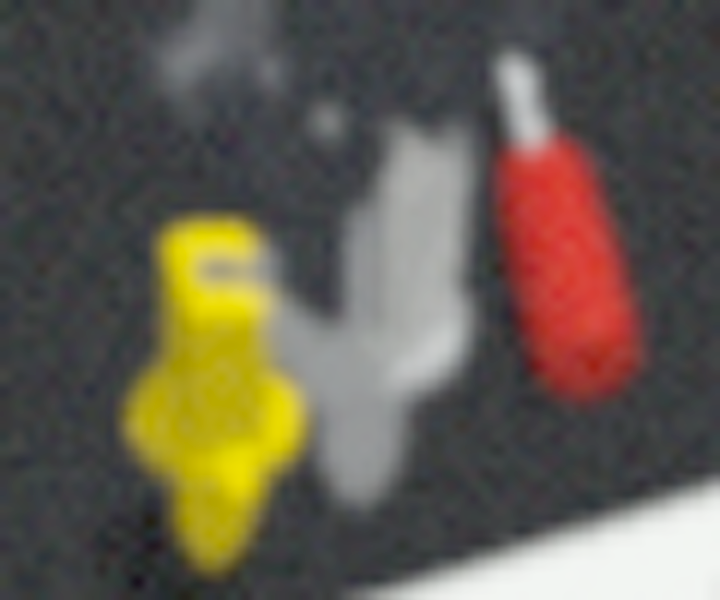

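```bash

python3 -m crank '[{"offset":[-0.11,-0.31,0],"dr":[0,0,-0.024]},{"offset":[-0.22,-0.62,0],"dr":[0,0,-0.048]},{"offset":[-0.33,-0.93,0],"dr":[0,0,-0.0713]}]'
python3 -m crank '[{"offset":[-0.11,-0.31,0],"dr":[0,0,-0.024]},{"offset":[-0.22,-0.62,0],"dr":[0,0,-0.048]},{"offset":[-0.33,-0.93,0],"dr":[0,0,-0.0713]}]'
python3 -m crank '[{"offset":[-0.11,-0.31,0],"dr":[0,0,-0.024]},{"offset":[-0.22,-0.62,0],"dr":[0,0,-0.048]},{"offset":[-0.33,-0.93,0],"dr":[0,0,-0.0713]}]'
python3 -m crank '[{"offset":[-0.11,-0.31,0],"dr":[0,0,-0.024]},{"offset":[-0.22,-0.62,0],"dr":[0,0,-0.048]},{"offset":[-0.33,-0.93,0],"dr":[0,0,-0.0713]},{"offset":[-0.33,-0.93,0],"dr":[0,0,-0.0713]},{"offset":[-0.33,-0.93,0],"dr":[0,0,-0.0713]},{"offset":[-0.33,-0.93,0],"dr":[0,0,-0.0713]}]'
python3 - <<'E'
from h import *
import pickle
s=observe();f=grab_frame('wrist');cv2.imwrite('pics/w5.png',f['color']);pickle.dump((f,s),open('w5.pkl','wb'))
print(s['t'],s['tool_pos'],s['ft_force'],s['finger_gap'],proj(f,[.4965,-.2335,.11],s))
E
```

```text
t: 5.35
tool_pos: [0.534, 0.0657, 0.2727]
eef_rot: [0.989, 0.151, -0.001, -0.0]
ft_force: [0.2, -1.1, -2.2]
finger_gap: 0.0192
t: 5.65
tool_pos: [0.501, -0.0276, 0.273]
eef_rot: [0.999, 0.039, -0.001, -0.0]
ft_force: [1.1, -0.5, -2.3]
finger_gap: 0.019
t: 5.95
tool_pos: [0.4681, -0.1206, 0.2731]
eef_rot: [0.997, -0.073, -0.001, -0.0]
ft_force: [0.2, 0.3, -2.9]
finger_gap: 0.019
t: 6.55
tool_pos: [0.4358, -0.2116, 0.2735]
eef_rot: [0.983, -0.182, -0.001, -0.001]
ft_force: [0.1, 0.8, -3.2]
finger_gap: 0.0189
6.55 [ 0.43577584 -0.21161937  0.27349999] [ 0.0766289   0.78780054 -3.20015254] 0.01885863453631739 [259.92200935 123.94974823]
```

View pics/w5.png

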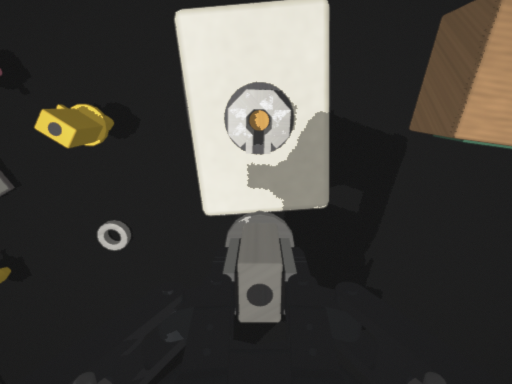

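```bash
python3 - <<'E'
import cv2,numpy as np
t=cv2.imread('pics/w5.png')[75:165,215:305]
a=cv2.resize(t,(600,600),interpolation=cv2.INTER_CUBIC);cv2.imwrite('pics/c10.png',np.clip((a/255.)**.7*255,0,255).astype(np.uint8))
E
```

```text
(no output)
```

View pics/c10.png

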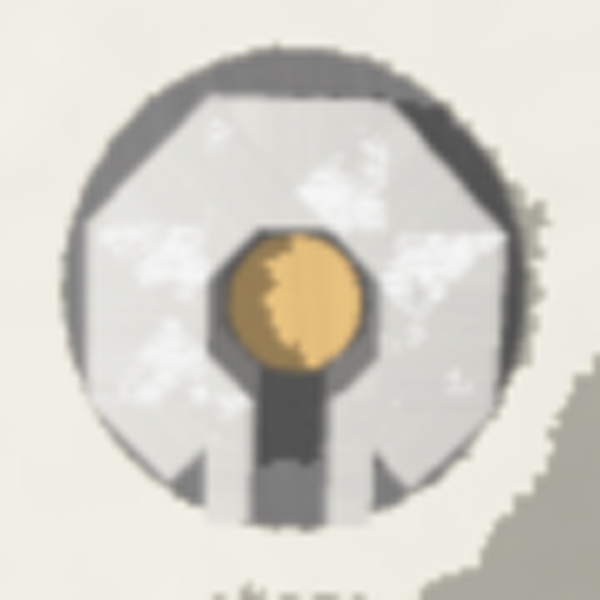

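```bash
python3 - <<'E'
from h import *
import pickle
from scipy.spatial.transform import Rotation as Ro
f,s=pickle.load(open('w5.pkl','rb'))
R=Ro.from_quat(s['eef_rot']).as_matrix();tp=np.array(s['tool_pos'])
P=lambda a,b,z=.11: onz(f,215+a/6.667,75+b/6.667,z,s)
yaw=lambda d:np.degrees(np.arctan2(d[1],d[0]))
O=[(210,97),(392,100),(505,232),(500,408),(408,490),(172,482),(87,398),(87,220)]
W=np.array([P(*o) for o in O]);
oc=[(W[i]+W[i+4])/2 for i in range(4)];print('oct',np.round(np.mean(oc,0),4),np.round(np.std(oc,0),4),'diam',[round(np.linalg.norm(W[i]-W[i+4]),4) for i in range(4)],'exp .0541')
print('flats dir',yaw(W[0]-W[1])-90,yaw(W[7]-W[6]),yaw(W[2]-W[3]))
B=[(262,228),(325,228),(378,275),(378,350),(210,350),(210,272)]
print('bore L/R mid',P(294,312),'w',np.linalg.norm(P(210,312)-P(378,312)),'top',P(294,228))
c=np.mean(oc,0)
for q in [((257,400),(327,400)),((250,525),(327,525)),((205,490),(372,490))]:
    a,b=P(*q[0]),P(*q[1]);m=(a+b)/2;print('slot',np.round(m,4),'w',round(np.linalg.norm(a-b),4),'r',round(np.linalg.norm(m-c),4),'yaw',yaw(c-m))
for a,b in [((250,525),(257,400)),((327,525),(327,400)),((205,525),(207,455)),((372,525),(372,455))]: print(yaw(P(*b)-P(*a)))
print('tool yaw',yaw(R[:,0]),'tilt',R[:,2])
print('oct in tool',R.T@(c-tp), 'bore in tool',R.T@(P(294,312)-tp))
E
```

```text
oct [ 0.4988 -0.2338  0.11  ] [0.0011 0.0014 0.    ] diam [np.float64(0.052), np.float64(0.0521), np.float64(0.0545), np.float64(0.0549)] exp .0541
flats dir -21.85091022909417 -22.99698969322144 -20.627126192788186
bore L/R mid [ 0.4983197  -0.23348066  0.11      ] w 0.020422954576747757 top [ 0.50742295 -0.23697142  0.11      ]
slot [ 0.4886 -0.2295  0.11  ] w 0.0086 r 0.0111 yaw -22.967336222003162
slot [ 0.4743 -0.2235  0.11  ] w 0.0097 r 0.0266 yaw -22.772232031450965
slot [ 0.4784 -0.2251  0.11  ] w 0.0209 r 0.0222 yaw -23.117977608438565
-24.602467770155425
-20.658345046522825
-23.477830980660872
-20.21979059449003
tool yaw -21.02850315175995 tilt [-0.00141278  0.00165516 -0.99999763]
oct in tool [ 0.06711004 -0.00173054  0.16337382] bore in tool [ 0.0665357  -0.0018678   0.16337506]
```

```bash

python3 -m crank '[{"offset":[0.32,-0.115,0],"dr":[0,0,-0.007]},{"offset":[0.636,-0.233,0],"dr":[0,0,-0.007]},{"offset":[0.636,-0.233,0],"dr":[0,0,-0.007]},{"offset":[0.636,-0.233,0],"dr":[0,0,-0.007]},{"offset":[0.636,-0.233,-0.2],"dr":[0,0,-0.007]},{"offset":[0.636,-0.233,-0.3],"dr":[0,0,-0.007]},{"offset":[0.636,-0.233,-0.3],"dr":[0,0,-0.007]},{"offset":[0.636,-0.233,-0.3],"dr":[0,0,-0.007]}]'
python3 - <<'E'
from h import *
import pickle
s=observe();f=grab_frame('wrist');cv2.imwrite('pics/w6.png',f['color'][100:384])
F=grab_frame('scene');G=grab_frame('top');pickle.dump((f,s,F,G),open('w6.pkl','wb'))
a=cv2.resize(F['color'][160:240,80:160],(600,600),interpolation=2);cv2.imwrite('pics/c11.png',a)
print(s['t'],s['tool_pos'],s['ft_force'],s['wrist_torque'],s['finger_gap'])
E
```

```text
t: 7.4
tool_pos: [0.4993, -0.2354, 0.2442]
eef_rot: [0.981, -0.194, -0.0, -0.0]
ft_force: [0.5, 0.6, -1.2]
finger_gap: 0.0193
7.4 [ 0.49926186 -0.23544174  0.24415103] [ 0.49841793  0.624632   -1.18011418] [-0.01456275 -0.03038417  0.01475673] 0.01931380754447533
```

View pics/w6.png

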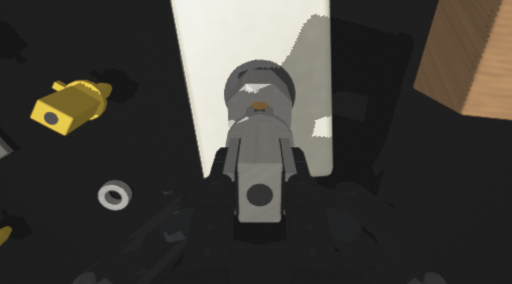

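View pics/c11.png

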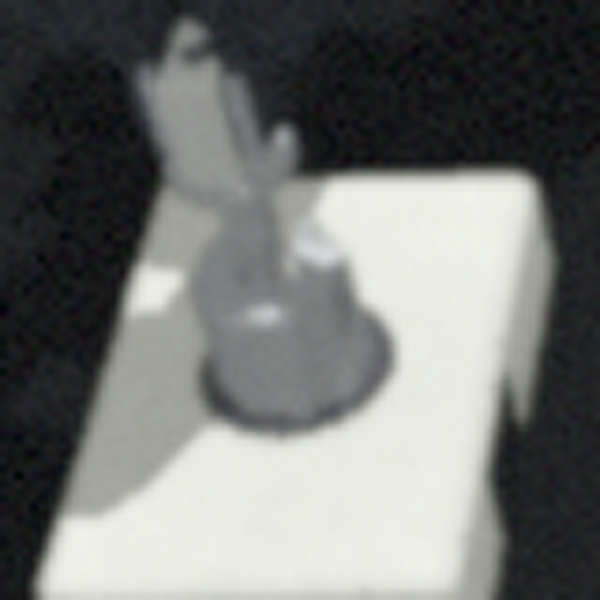

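```bash

python3 -m crank '[{"offset":[0,0,-0.06],"dr":[0,0,0]},{"offset":[0,0,-0.12],"dr":[0,0,0]},{"offset":[0,0,-0.18],"dr":[0,0,0]},{"offset":[0,0,-0.18],"dr":[0,0,0]}]'
python3 -c "
from cell import observe
s=observe();print(s['tool_pos'],s['ft_force'],s['wrist_torque'])"
python3 -m crank '[{"offset":[0,0,-0.03],"dr":[0,0,0]},{"offset":[0,0,-0.06],"dr":[0,0,0]},{"offset":[0,0,-0.06],"dr":[0,0,0]}]'
python3 -c "
from cell import observe
s=observe();print(s['tool_pos'],s['ft_force'],s['wrist_torque'])"
```

```text
t: 7.95
tool_pos: [0.4991, -0.2355, 0.225]
eef_rot: [0.981, -0.194, -0.001, -0.001]
ft_force: [-0.6, -1.3, -3.3]
finger_gap: 0.0188
[ 0.49906452 -0.23552039  0.22499809] [-0.64274625 -1.2751491  -3.30298112] [0.00745563 0.01847634 0.01726718]
t: 8.25
tool_pos: [0.4995, -0.2358, 0.2198]
eef_rot: [0.981, -0.194, -0.0, -0.0]
ft_force: [0.4, 0.4, -2.0]
finger_gap: 0.0192
[ 0.49949929 -0.23578721  0.21977743] [ 0.42842265  0.44592355 -2.02280525] [-0.01870517  0.02852958  0.04448539]
```

Nose is in the bore without contact. I continue gently past the key height.

```bash

for i in 1; do python3 -m crank '[{"offset":[0,0,-0.02],"dr":[0,0,0]},{"offset":[0,0,-0.04],"dr":[0,0,0]},{"offset":[0,0,-0.04],"dr":[0,0,0]}]'; done
python3 -c "
from cell import observe
s=observe();print(s['tool_pos'],s['ft_force'],s['wrist_torque'])"
python3 -m crank '[{"offset":[0,0,-0.02],"dr":[0,0,0]},{"offset":[0,0,-0.04],"dr":[0,0,0]},{"offset":[0,0,-0.04],"dr":[0,0,0]}]'
python3 -c "
from cell import observe
s=observe();print(s['tool_pos'],s['ft_force'],s['wrist_torque'])"
```

```text
t: 8.55
tool_pos: [0.4996, -0.2358, 0.216]
eef_rot: [0.981, -0.194, -0.0, -0.0]
ft_force: [-0.5, -0.1, -1.9]
finger_gap: 0.0192
[ 0.49956284 -0.23580479  0.21598713] [-0.47361063 -0.13644301 -1.94222645] [ 0.02856417 -0.00715488  0.01975464]
t: 8.85
tool_pos: [0.4995, -0.2358, 0.2119]
eef_rot: [0.981, -0.194, -0.0, -0.0]
ft_force: [0.2, -0.2, -2.6]
finger_gap: 0.019
[ 0.49953631 -0.2358055   0.21193036] [ 0.20231618 -0.23101227 -2.59608633] [-0.03094599 -0.02930714  0.02628395]
```

```bash

python3 -m crank '[{"offset":[0,0,-0.02],"dr":[0,0,0]},{"offset":[0,0,-0.05],"dr":[0,0,0]},{"offset":[0,0,-0.05],"dr":[0,0,0]}]'
python3 -m crank '[{"offset":[0,0,-0.02],"dr":[0,0,0]},{"offset":[0,0,-0.04],"dr":[0,0,0]},{"offset":[0,0,-0.04],"dr":[0,0,0]}]'
python3 - <<'E'
from h import *
s=observe();print(s['t'],s['tool_pos'],s['ft_force'],s['wrist_torque'])
f=grab_frame('wrist');F=grab_frame('scene')
a=cv2.resize(F['color'][160:240,80:160],(600,600),interpolation=2);cv2.imwrite('pics/c12.png',a)
E
```

```text
t: 9.15
tool_pos: [0.4994, -0.2357, 0.2067]
eef_rot: [0.981, -0.194, -0.0, -0.0]
ft_force: [0.1, -0.2, -3.3]
finger_gap: 0.019
t: 9.45
tool_pos: [0.4998, -0.236, 0.2036]
eef_rot: [0.981, -0.194, 0.0, 0.0]
ft_force: [-1.0, 1.1, 2.0]
finger_gap: 0.0192
9.45 [ 0.49980224 -0.23600138  0.2035703 ] [-0.95644892  1.10606362  2.0239238 ] [ 0.14039134  0.15956179 -0.03172839]
```

View pics/c12.png

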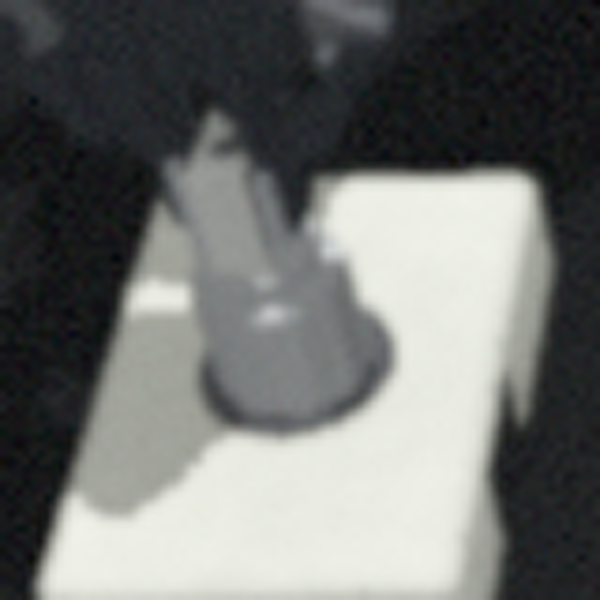

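The spring was met near TCP z 0.205, as predicted. Now I press on.

```bash

python3 -m crank '[{"offset":[0,0,-0.02],"dr":[0,0,0]},{"offset":[0,0,-0.04],"dr":[0,0,0]},{"offset":[0,0,-0.04],"dr":[0,0,0]}]'
python3 -m crank '[{"offset":[0,0,-0.015],"dr":[0,0,0]},{"offset":[0,0,-0.03],"dr":[0,0,0]},{"offset":[0,0,-0.03],"dr":[0,0,0]}]'
python3 -c "
from cell import observe
s=observe();print(s['tool_pos'],s['ft_force'],s['wrist_torque'])"
```

```text
t: 9.85
tool_pos: [0.4998, -0.236, 0.1994]
eef_rot: [0.981, -0.194, 0.0, 0.0]
ft_force: [-1.5, 0.9, 4.5]
finger_gap: 0.0193
t: 10.15
tool_pos: [0.4998, -0.236, 0.1969]
eef_rot: [0.981, -0.194, 0.0, 0.0]
ft_force: [-1.5, 0.7, 6.9]
finger_gap: 0.0189
[ 0.49980702 -0.23599015  0.19688245] [-1.54465217  0.6869347   6.93662578] [0.20808819 0.2802232  0.00893673]
```

```bash

for i in 1 2; do python3 -m crank '[{"offset":[0,0,-0.01],"dr":[0,0,0]},{"offset":[0,0,-0.01],"dr":[0,0,0]},{"offset":[0,0,-0.01],"dr":[0,0,0]}]'; done
```

```text
t: 10.45
tool_pos: [0.4998, -0.236, 0.1968]
eef_rot: [0.981, -0.194, 0.001, 0.0]
ft_force: [-3.4, 2.2, 14.0]
finger_gap: 0.0196
t: 10.75
tool_pos: [0.4998, -0.2359, 0.1968]
eef_rot: [0.981, -0.194, 0.001, 0.0]
ft_force: [-4.5, 3.2, 20.2]
finger_gap: 0.0194
```

```bash

python3 -m crank '[{"offset":[0,0,0],"dr":[0,0,0]},{"offset":[0,0,0],"dr":[0,0,0]},{"offset":[0,0,0],"dr":[0,0,0]},{"offset":[0,0,0],"dr":[0,0,0]},{"offset":[0,0,0],"dr":[0,0,0]}]'
python3 - <<'E'
from h import *
s=observe();f=grab_frame('wrist');F=grab_frame('scene');G=grab_frame('top')
print(s['t'],s['tool_pos'],s['ft_force'],s['wrist_torque'],s['finger_gap'])
a=cv2.resize(F['color'][175:235,85:145],(600,600),interpolation=2);cv2.imwrite('pics/c13.png',a)
a=cv2.resize(f['color'][120:330,170:350],(514,600),interpolation=2);cv2.imwrite('pics/c14.png',a)
cv2.imwrite('pics/s13.png',F['color']);cv2.imwrite('pics/t13.png',G['color'])
E
```

```text
t: 11.25
tool_pos: [0.4998, -0.236, 0.1968]
eef_rot: [0.981, -0.194, 0.001, 0.0]
ft_force: [-4.7, 3.2, 20.1]
finger_gap: 0.019
11.25 [ 0.49981958 -0.2359784   0.19679753] [-4.65998994  3.23097408 20.0992667 ] [ 0.54964833  0.77387769 -0.00977741] 0.01900695341233633
```

View pics/c13.png

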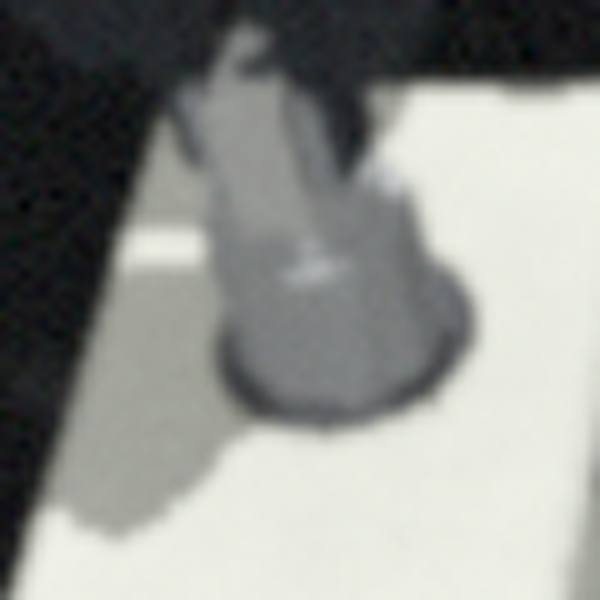

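View pics/c14.png

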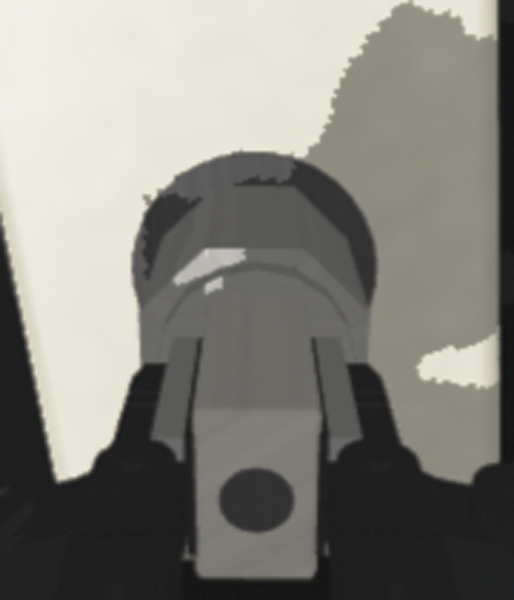

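View pics/s13.png

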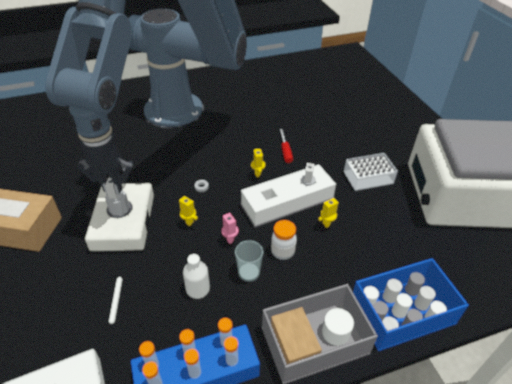

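It sits at a hard stop, but with a 5.6 N side load. I ease that off and see whether z changes.

```bash

python3 -m crank '[{"offset":[-0.006,0.004,0],"dr":[0,0,0]},{"offset":[-0.006,0.004,0],"dr":[0,0,0]},{"offset":[-0.006,0.004,0],"dr":[0,0,0]}]'
python3 - <<'E'
from h import *
from scipy.spatial.transform import Rotation as Ro
s=observe();print(s['t'],s['tool_pos'],s['ft_force'],s['wrist_torque'],Ro.from_quat(s['eef_rot']).as_matrix()[:,2])
E
```

```text
t: 11.7
tool_pos: [0.4997, -0.2359, 0.1968]
eef_rot: [0.981, -0.194, 0.001, 0.001]
ft_force: [-3.5, 2.0, 19.3]
finger_gap: 0.0191
11.7 [ 0.49970235 -0.23589863  0.19680588] [-3.50840801  1.97847808 19.3415946 ] [ 0.48856635  0.61641255 -0.01878974] [ 0.00245005 -0.00180527 -0.99999537]
```

```bash

python3 -m crank '[{"offset":[-0.01,0.006,0],"dr":[0,0,0]},{"offset":[-0.015,0.008,0],"dr":[0,0,0]},{"offset":[-0.015,0.008,-0.005],"dr":[0,0,0]},{"offset":[-0.015,0.008,-0.005],"dr":[0,0,0]}]'
python3 - <<'E'
from h import *
from scipy.spatial.transform import Rotation as Ro
s=observe();print(s['t'],s['tool_pos'],s['ft_force'],s['wrist_torque'],Ro.from_quat(s['eef_rot']).as_matrix()[:,2])
E
```

```text
t: 12.1
tool_pos: [0.4994, -0.2357, 0.1968]
eef_rot: [0.981, -0.194, 0.003, 0.001]
ft_force: [-0.6, 1.4, 19.5]
finger_gap: 0.0195
12.1 [ 0.49938524 -0.23573871  0.19680546] [-0.56225901  1.40964621 19.54667514] [0.49001526 0.41527284 0.0253045 ] [ 0.0054744  -0.00348013 -0.99997896]
```

```bash

python3 -m crank '[{"offset":[0.003,-0.002,0],"dr":[0.0015,0.0025,0]},{"offset":[0.003,-0.002,0],"dr":[0.0015,0.0025,0]},{"offset":[0.003,-0.002,0],"dr":[0.0015,0.0025,0]},{"offset":[0.003,-0.002,0],"dr":[0.0015,0.0025,0]}]'
python3 - <<'E'
from h import *
from scipy.spatial.transform import Rotation as Ro
s=observe();print(s['t'],s['tool_pos'],s['ft_force'],s['wrist_torque'],Ro.from_quat(s['eef_rot']).as_matrix()[:,2])
E
```

```text
t: 12.5
tool_pos: [0.4999, -0.2361, 0.1968]
eef_rot: [0.981, -0.194, -0.001, -0.0]
ft_force: [-0.5, 1.5, 18.7]
finger_gap: 0.0193
12.5 [ 0.49988422 -0.23605574  0.19681827] [-0.47643773  1.45940741 18.74086219] [ 0.27155735  0.0643508  -0.03854675] [-1.50693056e-03  5.64648096e-04 -9.99998705e-01]
```

```bash
python3 -c "
from cell import close_job,observe
print(close_job());s=observe();print(s['t'],s['tool_pos'],s['ft_force'])"
```

```text
the job is handed in; nothing more can be done
None
the job is handed in; nothing more can be done
```

I lifted the keyed shaft out of the rack and turned it about 52° to match the slot. I then pushed it into the hub and handed the job in at about 12.5 s, still gripping its head and pressing down.

**Key in the slot:** I met no resistance at the height where the key would have caught on the hub face. The spring was first felt about where expected, close to 8 mm above flush.

**Flange flush:** the push ended in a hard stop with the TCP at z = 0.1968, against 0.197 expected for flush. The head had not slipped in the fingers. The final push is about 21 N, against the roughly 10 N the spring needs, and the tool is about 0.1° from vertical.

**Disagreements and limits:**
- **Hub position:** the cameras disagreed on the hub's position by up to 5 mm in x. I used a value in between.
- **Side load:** the shaft first seated with 5.6 N of side load. I eased that to about 1.5 N, and the seating height did not change.
- **Not checked directly:** I had no reading of the seat joint itself. The lug was hidden under the gripper at the end, so flushness and key engagement rest on heights and forces. The pictures I took agree, but they predate the last small adjustments.

The last scene picture shows the plain shaft still in the rack and the other items where they were.

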